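Fit the range module and hold the displacement sensor at its calibration mark

TASK

Set up this displacement sensor for a calibration reading: plug the blue module with the yellow band fully home into the empty socket on top of the readout box and let go of it. Then take the yellow handle of the sensor's sprung rod, pull the rod out until its black pointer stands at the red mark, and finish while still holding it there, steady, with the gripper: the spring would draw it back if you let go. Leave the red mark and everything else on the bench where they are.

Things in the scene. Friction and masses are not known exactly. Their poses are not given: they have to be found in the camera images.
- blue_module_center (a point): Blue plug-in module with a yellow band, loose, standing upright on the bench, 80 mm tall, about 90 g. Upper body 36 (own x) x 28 (own y) x 60 mm; below it a black plug foot 28 (own x) x 20 (own y) mm, 20 mm long, tapered by 2.5 mm a side at its end. This point is the centre of the upper body, 50 mm above the foot's underside, 30 mm below the top. z is up. It fits either way round (half a turn).
- blue_module_foot (a point): Centre of the underside of the blue module's plug foot, 50 mm below its centre point. The module's shoulder, where body meets foot, is 20 mm above it.
- grey_module_center (a point): Grey module with a white band, same size and shape as the blue one, standing loose near it; to be left alone. Centre of its upper body, 50 mm above the bench.
- socket (a point): Centre of the socket's mouth, 72 mm above the bench: a hole about 31 (own x) x 23 (own y) mm, 22 mm deep, in a grey block (64 x 56 mm, 22 mm high) on the white panel, 50 mm high, of the fixed blue readout box (150 x 200 mm). Low knobs (14 mm) on own -y side. z is up. Plug fully home: the module's shoulder rests on the block's top, its foot 20 mm below this point.
- handle (a point): Yellow handle on the end of the sensor's rod: upright tab 40 mm wide (own x), 12 mm thick (own y, along the rod), reaching from 33 to 107 mm above the bench; this point is the middle of its grip, 82 mm up. The rod (top 52 mm up) leaves its rear face (own +y) and is pulled out along own -y: grip along the thickness above the rod, or across the width. Pushed in, the sensor's fixed nose is 50 mm behind the tab.
- pointer (a point): Tip of the black pointer that sticks out from the handle's foot towards own +x, 27 mm above the bench; 40 mm in own +x from the handle's middle and level with it in own y. It moves with the rod. Pointer 3 mm thick.
- red_mark (a point): The red mark: a red block, 8 mm wide along own y, on the white scale beside the pointer's path; this point is the middle of its inner face, 27 mm high. Own y is parallel to the rod; the rod is at the mark when pointer and mark have the same own y, to within the mark's width. Leave it where it is.
- rod (a joint): How far the rod is pulled out, m: 0 fully in (where the spring holds it at the start), 0.095 at the end stop. The spring pulls back with 2.7 N at 0 plus 90 N per m (9.5 N at 0.075).
- mark (a joint): Where the red mark stands, m, on the same scale as the rod: the rod is at the mark when joint rod equals this value. Between 0.035 and 0.075; it is a stiff slide and stays put.
- mug: White mug, 95 mm tall, 80 mm wide; origin at the centre of its underside. Leave alone.
- jar: Small clear jar, 52 mm wide, 60 mm tall; origin at the centre of its underside. Leave alone.
- screwdriver: Green-handled screwdriver lying flat along its own x. Leave alone.
- tape: Roll of black tape lying flat, 70 mm wide, 19 mm high; origin at the centre of its underside. Leave alone.
- notepad: White notepad, 100 x 140 x 14 mm; origin at the centre of its underside. Leave alone.
- sticky_notes: Pad of yellow sticky notes, 60 x 60 x 12 mm; origin at the centre of its underside. Leave alone.

How it is judged:
On the way, in this order (a step that is already met when the one before it is completed fails the run):
1. the blue module is fully home in the socket, upright, and let go (z of blue_module_foot in the frame of socket below -0.0165 m and horizontal distance between blue_module_foot and socket below 0.004 m and angle between blue_module_foot's own z axis and vertical below 0.07 rad and contact force between the fingers and blue_module below 0.1 N), for 0.2 s.
2. the rod is pulled out by its handle until the pointer is at the red mark (y of pointer in the frame of red_mark between -0.004 and 0.004 m and contact force between the fingers and rod above 1 N), for 0.2 s.
At the end, for the whole second after the job is handed in: The blue module is fully home in the socket (foot at least 16.5 mm deep, within 4 mm of the centre, upright within 4 degrees), not touched by the fingers; the fingers hold the rod (over 1 N) still (under 10 mm/s), its pointer within 4 mm of the middle of the red mark along the rod (all of step 1 and all of step 2 and velocity of joint rod between -0.01 and 0.01 m/s); the arm keeps its last pose, push and grip.
It fails at once if a bystander (grey module, mug, jar, screwdriver, tape, notepad or sticky notes) is moved more than 30 mm (distance of any of grey_module_center, mug, jar, screwdriver, tape, notepad, sticky_notes from where it was at the start of the episode above 0.03 m).
It fails at once if the red mark is shifted along its scale (distance of red_mark from where it was at the start of the episode above 0.004 m).
It also fails if it takes over 64 s, if anything falls off the work surface, if the arm or the gripper's body presses on something with over 40 N, if the wrist force passes 120 N, or if a joint passes its speed limit or range.

ROBOT

A 7-joint arm with a two-finger parallel gripper is mounted at the origin on the work surface. World frame = base frame: x ahead of the robot, y to its left, z up, the work surface at z = 0. Lengths are in m, angles in rad, forces in N, time in s.
With the tool pointing down it reaches from about 0.425 to 1.025 m from the base axis. Payload 3.6 kg.
Tool frame: the origin (TCP) lies at the very end of the fingers, on their centre line; the grasp point (between the pads) lies r.grasp_offset behind it (r.grasp_offset is the distance from the TCP to the grasp point, in m); z points along the fingers, y is the line along which they close (so a half turn about z gives the same grasp; the last joint's range is limited). The gripper opens to 85 mm and grips with 20 to 120 N. Pads are 22 mm wide; open, the fingers measure 114 mm over their backs; the gripper's body (76 mm by 85 mm) begins 54 mm behind the grasp point. The pads swing forward as they close: fully open they stand 13 mm farther back than shut.
Start: joints at [1.147, 0.591, 0.048, 1.609, -0.033, 0.943, -0.034], TCP at [0.235, -0.686, 0.207] pointing down, gripper open.
Joint ranges: [-2.69, 2.69], [-0.47, 2.24], [-1.27, 1.36], [0.19, 2.51], [-1.53, 4.68], [0.08, 2.07], [-3.09, 3.09]. Speed limits (rad/s): [2.57, 2.57, 3.14, 3.14, 3.14, 3.14, 3.14].

INTERFACE

Orientations are given as a unit quaternion [x, y, z, w].
In Python, from plant import r, imaging gives the robot as it stands. The module is installed in compiled form; this text tells all that it offers.
- The arm moves only by the tool move_arm, never from a script. Its argument "plan" is one flat list of numbers, 7 for each row, row after row: the turn, a rotation vector about the world's x, y, z in rad, then the shift along the world's x, y, z in units of 40 mm (1.0 is 40 mm), then the finger opening in mm, from 0 to 85.4. A call has 1 to 20 rows; each row is the pose to reach, as a shift and turn from the pose commanded when the call began; what a row does not reach only later rows make up. A row lasts 1/8 s, in which the tool goes at most 62.5 mm and 10.7 degrees, less where a joint would pass 70% of its speed; a pose out of reach is approached as far as the arm can. A call with a gripper value outside its range is refused whole. The fingers move at their own pace and stop on an object; the grip force is fixed at half the most. Time passes only in rows, so rows that repeat a pose let the fingers close. It gives the time, the measured TCP pose, the force, the opening and the grip force at its end, in the units of the state.
- r.read_state(): the state, without advancing time (a new reading comes with each control period).
- imaging.capture(name): name is "scene" or "side" or "wrist"; returns a dict with "pixels" (480x640x3 uint8, red, green, blue), "z_map" (480x640 float32, m along the optical axis (not along the pixel's ray), 0 where there is no reading), "vertical_fov" (degrees; the focal length in pixels is half the picture's height over the tangent of half this angle, whatever the lens; pixels are square), "cx", "cy" (the principal point, pixels), "R" (3x3) and "t" (3): a world point X has camera coordinates R X + t; the wrist camera has in their place "mount" (4x4, takes a point from camera to tool coordinates, whose origin is the TCP and whose axes are the flange's). Camera axes: x right, y down, z forward; pixel columns grow to the right and rows downward; lengths in m; the calibration is good to about 2 mm. The wrist camera is an equidistant fisheye: a pixel r from the principal point sees the ray r / f radians off the axis. A picture is of the moment at which its call begins: read the wrist's pose just before it.
- r.close_job(): hands the job in; it is judged then, once.
The state is a dict: "time_s": time; "q": joint angles; "qd": joint speeds; "effort": joint torques, N m; "position": TCP position; "tool_rot": TCP orientation; "ft_force": force on the tool from outside, world axes, zero at the start; "torque": the same for the moment, N m; "finger_gap": finger opening in m; "grasp_force": force on a finger pad.
Only numpy, scipy, OpenCV 4.12 (cv2) and the standard library are available. Lean on these libraries where they do the work, as an engineer would, in place of code of your own. Each camera call takes 0.05 s, during which the arm holds its last target. There are 200 camera calls.

## Working session

There is one attempt and no reset: what is moved stays moved. The work goes in short steps, Python scripts to look and compute and a tool call to move; the robot and the scene stay as the last step left them, time stands still between calls to the robot, and variables do not carry over. Pictures are saved under pics/ and viewed, at most 10 in all, crops included, and the job is handed in when it is done.

Besides the shell and the picture viewer there is one more tool, called after ">>>" by a JSON object that holds its "api" and its "payload", one argument or row to a line. move_arm: Moves the arm, as the interface text tells. Its arguments: {"type":"object","properties":{"plan":{"type":"array"}},"required":["plan"]}

```bash
mkdir -p pics; cat > h.py <<'E'
import numpy as np, cv2
from plant import r, imaging
def cap(n):
    d=imaging.capture(n); d['px']=d['pixels']; d['f']=240/np.tan(np.radians(d['vertical_fov'])/2); return d
def save(d,fn): cv2.imwrite('pics/'+fn,cv2.cvtColor(d['px'],cv2.COLOR_RGB2BGR))
def cloud(d):
    v,u=np.mgrid[:480,:640]; z=d['z_map']
    c=np.stack([(u-d['cx'])/d['f']*z,(v-d['cy'])/d['f']*z,z],-1)
    return (c-d['t'])@d['R']
def ray(d,u,v,h):
    k=np.array([(u-d['cx'])/d['f'],(v-d['cy'])/d['f'],1])@d['R']; o=-d['R'].T@d['t']
    return o+k*(h-o[2])/k[2]
E
python3 - <<'E'
from h import *
for n in ['scene','side']:
    d=cap(n); save(d,n+'0.png'); np.savez(n+'0.npz',**d); print(n,d['f'],-d['R'].T@d['t'],d['R'][2])
s=r.read_state(); print(s, r.grasp_offset)
E
```

```text
scene 540.9199364628553 [1.05728816 0.54464116 1.29641127] [-0.33504303 -0.41018064 -0.84823229]
side 475.4649968754296 [ 0.49624229 -1.02247399  0.84876635] [ 0.0725623   0.77680709 -0.62554412]
{'time_s': 0.1, 'q': array([ 1.14653402,  0.59205584,  0.04833192,  1.60972054, -0.03330721,
        0.94270744, -0.03369046]), 'qd': array([ 0.00173397, -0.00146743, -0.00118223, -0.00381156, -0.00127642,
        0.00094344,  0.00036223]), 'effort': array([ 4.98692505e-03, -5.49989426e+01,  1.55317616e+00, -1.98821086e+01,
        9.70755267e-03,  3.78678102e-03, -5.78040400e-06]), 'position': array([ 0.23517939, -0.68493342,  0.20542557]), 'tool_rot': array([ 9.86350043e-01,  1.64658754e-01, -2.34262897e-04, -1.01619756e-03]), 'ft_force': array([0.26868226, 0.75343287, 0.16570674]), 'torque': array([-0.01303782,  0.02025842, -0.03348269]), 'grasp_force': 0.0, 'finger_gap': 0.08561036857039188} 0.0187
```

View pics/scene0.png

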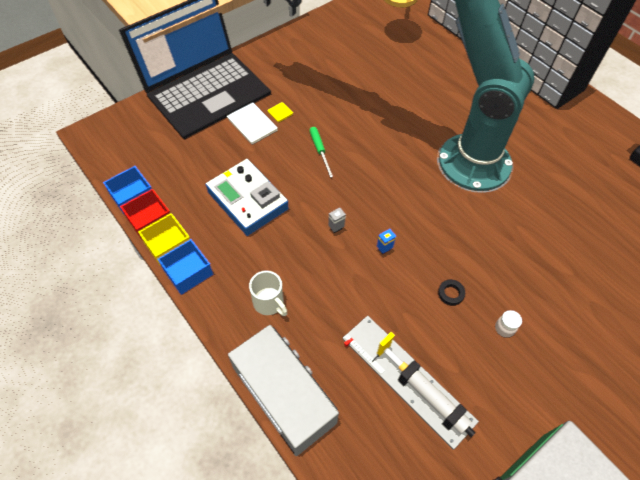

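View pics/side0.png

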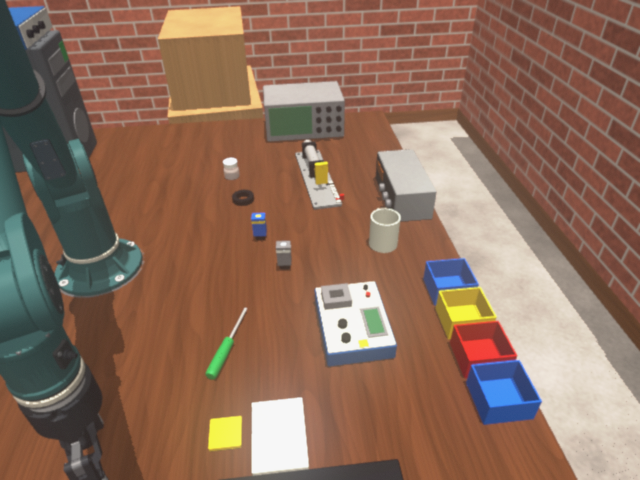

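The scene view shows the blue module at (387,240), the grey one at (337,219), the socket at (265,192), the handle at (386,343) and the red mark at (348,342). In the side view the blue module is at (259,225), the socket at (337,294), the handle at (321,172) and the mark at (340,197).

```bash
python3 - <<'E'
from h import *
box={'scene':{'blue':(370,222,402,260),'grey':(325,203,350,236),'sock':(245,172,285,212),'hand':(372,328,400,362),'red':(340,332,358,352)},
'side':{'blue':(245,205,272,240),'grey':(272,235,296,270),'sock':(318,280,356,312),'hand':(310,155,332,188),'red':(332,190,348,204)}}
for n in box:
    d=dict(np.load(n+'0.npz')); P=cloud(d); H=cv2.cvtColor(d['px'],cv2.COLOR_RGB2HSV)
    for k,(a,b,c,e) in box[n].items():
        p=P[b:e,a:c].reshape(-1,3); h=H[b:e,a:c].reshape(-1,3).astype(int)
        if k in('blue','grey'): m=(p[:,2]>.074)&(p[:,2]<.09)
        elif k=='sock': m=(p[:,2]>.066)&(p[:,2]<.078)
        elif k=='hand': m=(h[:,0]>18)&(h[:,0]<35)&(h[:,1]>120)&(p[:,2]>.03)
        else: m=((h[:,0]<8)|(h[:,0]>172))&(h[:,1]>150)&(h[:,2]>90)&(p[:,2]>.012)
        q=p[m]
        if len(q)<3: print(n,k,len(q));continue
        rc=cv2.minAreaRect((q[:,:2]*1000).astype(np.float32))
        print(n,k,len(q),q.mean(0).round(4),'z',q[:,2].min().round(3),q[:,2].max().round(3),np.round(rc[0],1),np.round(rc[1],1),round(rc[2],1))
E
```

```text
scene blue 139 [0.4389 0.0667 0.0802] z 0.075 0.088 [438.3  67.2] [31.  39.1] 86.1
scene grey 132 [ 0.5012 -0.0673  0.0797] z 0.074 0.086 [500.5 -68.4] [30.3 38.5] 86.3
scene sock 351 [ 0.6142 -0.2526  0.0719] z 0.066 0.078 [ 615.4 -279.8] [ 66.3 115.5] 2.8
scene hand 186 [0.6485 0.2931 0.1004] z 0.035 1.296 [843.3 406.6] [508.7  23.7] 30.2
scene red 36 [0.6943 0.2178 0.025 ] z 0.012 0.036 [689.3 217.9] [27.2  9.4] 0.6
side blue 103 [0.4356 0.0636 0.08  ] z 0.074 0.084 [434.9  66. ] [39.4 36. ] 86.8
side grey 122 [ 0.4969 -0.0706  0.0801] z 0.074 0.084 [498.4 -68.9] [33.8 35.9] 86.9
side sock 475 [ 0.6103 -0.2547  0.072 ] z 0.066 0.077 [ 610.2 -252.6] [64.3 62.1] 1.9
side hand 278 [0.6366 0.2879 0.0752] z 0.031 0.111 [639.5 322.8] [96.5 38.9] 87.1
side red 22 [0.694  0.2163 0.025 ] z 0.013 0.034 [692.4 217. ] [14.9 12.8] 82.1
```

>>> {"api": "move_arm", "payload": {
  "plan": [0,0,-0.1,1,1.2,1,85,0,0,-0.2,2,2.4,2,85,0,0,-0.33,3,3.6,2.4,85,0,0,-0.33,4,4.8,2.4,85,0,0,-0.33,5,6,2.4,85,0,0,-0.33,6,7.2,2.4,85,0,0,-0.33,7,8.4,2.4,85,0,0,-0.33,8,9.6,2.4,85,0,0,-0.33,9,10.8,2.4,85,0,0,-0.33,9,10.8,2.4,85,0,0,-0.33,9,10.8,2.4,85,0,0,-0.33,9,10.8,2.4,85]
}}

```text
time_s: 1.6
position: [0.5934, -0.2567, 0.3022]
tool_rot: [1.0, -0.002, -0.001, 0.001]
ft_force: [-0.0, -0.6, 0.3]
finger_gap: 0.085
grasp_force: 0.0
```

```bash
python3 - <<'E'
from h import *
s=r.read_state(); d=cap('wrist'); save(d,'w1.png'); np.savez('w1.npz',**d,p=s['position'],q=s['tool_rot']); print(d['mount'],d['f'],d['cx'],d['cy'],s['position'],s['tool_rot'],s['time_s'])
E
```

```text
[[ 6.14438531e-04 -9.45418309e-01 -3.25858626e-01  8.41656606e-02]
 [ 9.99999734e-01  4.52736798e-04  5.72066214e-04  1.25914448e-03]
 [-3.93313682e-04 -3.25858890e-01  9.45418335e-01 -1.68207195e-01]
 [ 0.00000000e+00  0.00000000e+00  0.00000000e+00  1.00000000e+00]] 371.64829954431775 322.424391816646 240.08903034881115 [ 0.59344428 -0.25673379  0.30223574] [ 9.99998010e-01 -1.53598980e-03 -9.50685678e-04  8.46600843e-04] 1.6
```

View pics/w1.png

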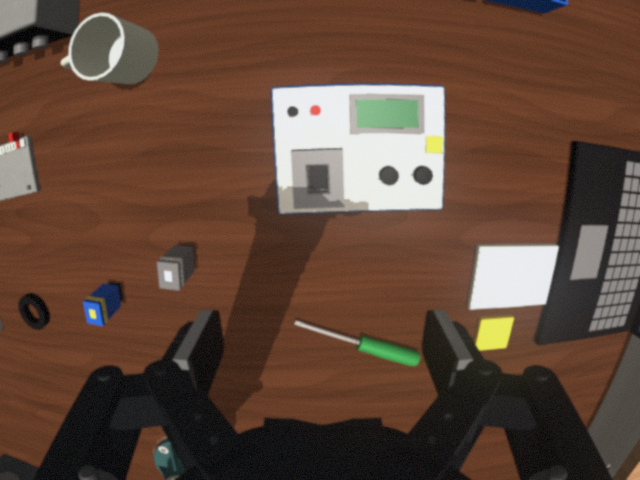

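The wrist view shows the socket hole at about (318,178) in the grey block (291–343, 149–209). The blue module's top is at (96,311) and the grey module's at (169,275).

```bash
cat >> h.py <<'E'
from scipy.spatial.transform import Rotation as Ro
def wray(d,uv,h):
    uv=np.atleast_2d(uv).astype(float); a=uv-[d['cx'],d['cy']]; rr=np.hypot(*a.T)+1e-9; th=rr/d['f']
    k=np.c_[a/rr[:,None]*np.sin(th)[:,None],np.cos(th)]
    M=d['mount']; T=Ro.from_quat(d['q']).as_matrix()
    k=k@M[:3,:3].T@T.T; o=T@M[:3,3]+d['p']
    return o+k*((h-o[2])/k[:,2])[:,None]
def wcap(fn):
    s=r.read_state(); d=cap('wrist'); save(d,fn+'.png'); d['p']=s['position']; d['q']=s['tool_rot']; np.savez(fn+'.npz',**d); return d
def rect(d,m,h,off=(0,0)):
    c=max(cv2.findContours(m.astype(np.uint8),0,cv2.CHAIN_APPROX_NONE)[0],key=cv2.contourArea)[:,0]+np.array(off)
    w=wray(d,c,h)[:,:2]*1000; R=cv2.minAreaRect(w.astype(np.float32)); M=cv2.moments(w.astype(np.float32).reshape(-1,1,2))
    return np.round(R[0],1),np.round(R[1],1),round(R[2],1),np.round([M['m10']/M['m00'],M['m01']/M['m00']],1)
E
python3 - <<'E'
from h import *
d=dict(np.load('w1.npz')); G=cv2.cvtColor(d['px'],cv2.COLOR_RGB2GRAY); H=cv2.cvtColor(d['px'],cv2.COLOR_RGB2HSV)
a=G[152:205,296:340]; print(a[26,::2],a[::2,22])
print('hole',rect(d,a<70,.072,(296,152)), rect(d,a<55,.072,(296,152)))
p=H[60:230,260:460]; print('panel',rect(d,cv2.morphologyEx(((p[...,1]<60)&(p[...,2]>120)).astype(np.uint8),cv2.MORPH_CLOSE,np.ones((25,25))),.05,(260,60)))
print('block corners',wray(d,[[291,150],[343,149],[344,208],[292,210]],.072).round(4))
print('blue',wray(d,[[95,312]],.08), 'grey',wray(d,[[169,275]],.08))
E
```

```text
[171 173 172 171 169 141  97  75  75  81  77  80  78  78  78  78 112 164
 175 175 177 177] [178 179 177 180 177 174 136  84  80  79  76  81  76  80  76  77  80  77
  78  78  75 101 110 109 104 106 107]Traceback (most recent call last):
  File "<stdin>", line 4, in <module>
  File "h.py", line 23, in rect
    c=max(cv2.findContours(m.astype(np.uint8),0,cv2.CHAIN_APPROX_NONE)[0],key=cv2.contourArea)[:,0]+np.array(off)
      ~~~^^^^^^^^^^^^^^^^^^^^^^^^^^^^^^^^^^^^^^^^^^^^^^^^^^^^^^^^^^^^^^^^^^^^^^^^^^^^^^^^^^^^^
ValueError: max() iterable argument is empty
```

```bash
python3 - <<'E'
from h import *
d=dict(np.load('w1.npz')); G=cv2.cvtColor(d['px'],cv2.COLOR_RGB2GRAY); H=cv2.cvtColor(d['px'],cv2.COLOR_RGB2HSV)
a=G[152:205,296:340]
print('hole',rect(d,a<92,.072,(296,152)),rect(d,a<97,.072,(296,152)))
p=H[60:230,260:460]; print('panel',rect(d,cv2.morphologyEx(((p[...,1]<60)&(p[...,2]>120)).astype(np.uint8),cv2.MORPH_CLOSE,np.ones((25,25))),.05,(260,60)))
w=wray(d,[[291,150],[343,149],[344,208],[292,210]],.072).round(4);print('block corners',w,w.mean(0))
print('blue',wray(d,[[95,312]],.08), 'grey',wray(d,[[169,275]],.08))
E
```

```text
hole (array([ 609.2, -252.7]), array([21.8, 29.8]), 89.7, array([ 609.2, -253. ])) (array([ 608.6, -252.7]), array([21.8, 30.9]), 89.7, array([ 608.8, -253. ]))
panel (array([ 641.2, -295.7]), array([147. , 210.7]), 1.8, array([ 642.4, -301.4]))
block corners [[ 0.6417 -0.2252  0.072 ]
 [ 0.6425 -0.2807  0.072 ]
 [ 0.5773 -0.2824  0.072 ]
 [ 0.5752 -0.2248  0.072 ]] [ 0.609175 -0.253275  0.072   ]
blue [[0.4369079  0.06056982 0.08      ]] grey [[ 0.49793183 -0.07050005  0.08      ]]
```

>>> {"api": "move_arm", "payload": {
  "plan": [0,0,0,-0.7,1.2,0,85,0,0,0,-1.4,2.4,0,85,0,0,0,-2.1,3.6,0,85,0,0,0,-2.7,4.8,0,85,0,0,0,-3.2,6,0,85,0,0,0,-3.7,7.2,0,85,0,0,0,-3.9,8,0,85,0,0,0,-3.9,8,0,85,0,0,0,-3.9,8,0,85]
}}

```text
time_s: 2.78
position: [0.4397, 0.064, 0.3026]
tool_rot: [1.0, -0.001, 0.0, 0.0]
ft_force: [0.1, 0.3, -0.2]
finger_gap: 0.0848
grasp_force: 0.0
```

```bash
python3 - <<'E'
from h import *
d=wcap('w2'); print(d['p'],d['q'])
E
```

```text
[0.43970258 0.06395992 0.30261439] [ 9.99998859e-01 -1.43355837e-03  1.50230081e-04  4.51866090e-04]
```

View pics/w2.png

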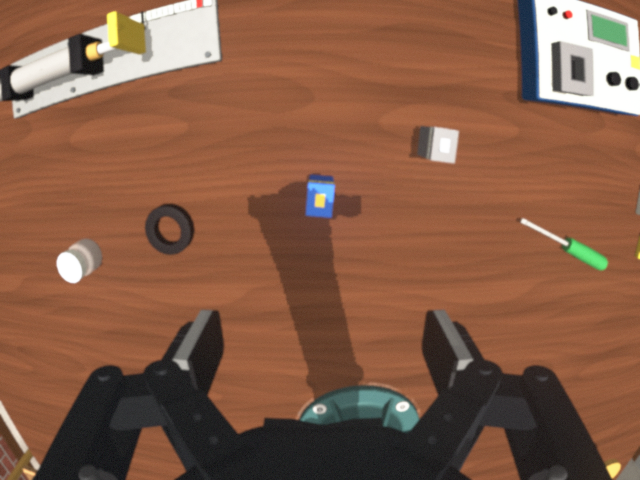

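The blue module's top face covers about (308–333, 180–217), below the camera and nearly square to the tool. I'll separate the top face from the side face by depth.

```bash
cat >> h.py <<'E'
def wcloud(d):
    v,u=np.mgrid[:480,:640]; a=np.stack([u-d['cx'],v-d['cy']],-1); rr=np.hypot(a[...,0],a[...,1])+1e-9; th=np.minimum(rr/d['f'],1.5)
    z=d['z_map']; c=np.concatenate([a/rr[...,None]*np.tan(th)[...,None]*z[...,None],z[...,None]],-1)
    M=d['mount']; T=Ro.from_quat(d['q']).as_matrix()
    return (c@M[:3,:3].T+M[:3,3])@T.T+d['p']
E
python3 - <<'E'
from h import *
d=dict(np.load('w2.npz')); P=wcloud(d); 
for nm,(a,b,c,e) in {'blue':(295,165,345,230),'grey':(405,115,470,170)}.items():
    z=P[b:e,a:c,2]; print(np.percentile(z,[2,50,90,98]).round(3)); m=(z>.075)
    print(nm,rect(d,m,.08,(a,b)), m.sum())
    m=(z>.02)
    print(P[b:e,a:c][(z>.075)].mean(0))
# handle
H=cv2.cvtColor(d['px'],cv2.COLOR_RGB2HSV)
print(H[198,300:340:3],H[170:225:3,313])
E
```

```text
[-0.001  0.002  0.081  0.082]
blue (array([435.5,  65.5]), array([28.8, 36.4]), 85.2, array([435.4,  65.2])) 870
[0.43696043 0.06517746 0.08638649]
[-0.001  0.002  0.081  0.082]
grey (array([497.6, -69.1]), array([31.3, 36.9]), 85.2, array([497.6, -68.7])) 866
[ 0.49817359 -0.066188    0.08709491]
[[  8 125 106]
 [  7 125 102]
 [134  70 110]
 [110 166 208]
 [110 164 210]
 [ 19  54 200]
 [ 26 154 249]
 [ 26 153 250]
 [ 22  89 226]
 [106 154 252]
 [104 141 254]
 [113 131 218]
 [  7 113 106]
 [  7 126 101]] [[  9 141 155]
 [  5 111 117]
 [114 137 123]
 [116  94 117]
 [110  81 171]
 [103 138 255]
 [109 160 244]
 [110 165 210]
 [110 159 208]
 [110 152 207]
 [111 148 208]
 [111 139 205]
 [111 146 204]
 [110 169 207]
 [110 170 206]
 [113 136 173]
 [  6 111 101]
 [  7 128 102]
 [  8 126 101]]
```

>>> {"api": "move_arm", "payload": {
  "plan": [0,0,-0.084,-0.1,0.04,-1,85,0,0,-0.084,-0.1,0.04,-2,85,0,0,-0.084,-0.1,0.04,-3,85,0,0,-0.084,-0.1,0.04,-4,85,0,0,-0.084,-0.1,0.04,-5,85,0,0,-0.084,-0.1,0.04,-5.8,85,0,0,-0.084,-0.1,0.04,-6.4,85,0,0,-0.084,-0.1,0.04,-6.67,85,0,0,-0.084,-0.1,0.04,-6.67,85,0,0,-0.084,-0.1,0.04,-6.67,40,0,0,-0.084,-0.1,0.04,-6.67,32,0,0,-0.084,-0.1,0.04,-6.67,15,0,0,-0.084,-0.1,0.04,-6.67,15,0,0,-0.084,-0.1,0.04,-6.67,15,0,0,-0.084,-0.1,0.04,-6.67,15]
}}

```text
time_s: 4.7
position: [0.4359, 0.0679, 0.0365]
tool_rot: [0.999, -0.042, 0.001, -0.0]
ft_force: [-0.5, -0.1, 7.1]
finger_gap: 0.0267
grasp_force: 58.6
```

>>> {"api": "move_arm", "payload": {
  "plan": [0,0,0,0,0,0.8,15,0,0,0,0,0,1.8,15,0,0,0,0,0,2.8,15,0,0,0.1,0.6,-0.6,3.8,15,0,0,0.1,1.4,-1.6,4.2,15,0,0,0.1,2.2,-2.6,4.2,15,0,0,0.1,2.8,-3.6,4.2,15,0,0,0.1,2.8,-4.6,4.2,15,0,0,0.1,2.8,-5.6,4.2,15,0,0,0.1,2.8,-6.6,4.2,15,0,0,0.1,2.8,-7.4,4.2,15,0,0,0.1,2.8,-7.8,4.2,15,0,0,0.1,2.8,-8,4.2,15,0,0,0.1,2.8,-8,4.2,15,0,0,0.1,2.8,-8,4.2,15]
}}

```text
time_s: 6.58
position: [0.5477, -0.2502, 0.2037]
tool_rot: [1.0, 0.01, -0.0, -0.001]
ft_force: [-0.2, 1.0, -1.3]
finger_gap: 0.0267
grasp_force: 59.9
```

```bash
python3 - <<'E'
from h import *
d=wcap('w3'); print(d['p'],d['q'])
E
```

```text
[ 0.54771393 -0.25023058  0.20367047] [ 9.99954018e-01  9.57487887e-03 -9.46410186e-05 -5.24772486e-04]
```

View pics/w3.png

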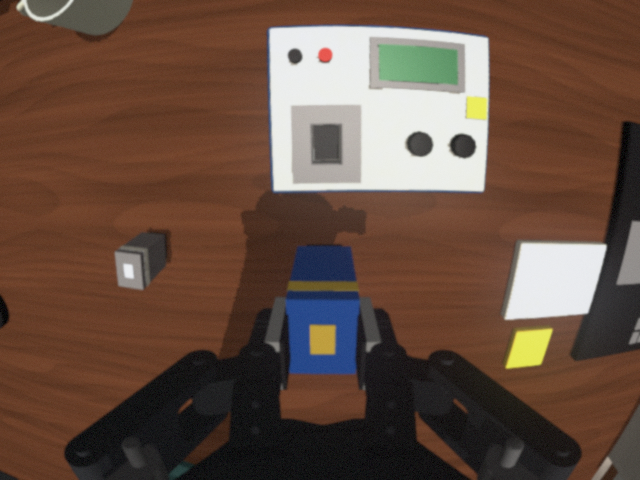

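The module sits square in the grip, with its top face at about (287–359, 293–374). The hole is at (327,144) and the block at (291–361, 105–184).

```bash
python3 - <<'E'
from h import *
d=dict(np.load('w3.npz')); G=cv2.cvtColor(d['px'],cv2.COLOR_RGB2GRAY); H=cv2.cvtColor(d['px'],cv2.COLOR_RGB2HSV)
a=G[112:178,300:352]; print(a[32,::2],a[::2,26])
for t in(100,115): print('hole',rect(d,a<t,.072,(300,112)))
b=G[95:192,280:372]; S=H[95:192,280:372]
m=cv2.morphologyEx((b<190).astype(np.uint8),cv2.MORPH_OPEN,np.ones((3,3)));m[88:]=0
print('block',rect(d,m,.072,(280,95)))
print(G[144,280:372:4])
P=wcloud(d); z=P[285:385,275:375,2]; Hm=H[285:385,275:375]
bl=((Hm[...,0]>100)&(Hm[...,0]<125)&(Hm[...,1]>130))
print('z',np.median(P[300:320,310:340,2]),np.median(P[350:370,310:320,2]))
zt=d['p'][2]+.0435
m=bl&(np.abs(z-zt)<.006); print('top',rect(d,cv2.morphologyEx(m.astype(np.uint8),cv2.MORPH_CLOSE,np.ones((31,31))),zt,(275,285)))
print(wray(d,[[287,293],[359,293],[359,374],[287,374]],zt).round(4))
for v in (282,287,291,295,300,310,370,374,377): print(v,H[v,300],z[v-285,25].round(4) if v>=285 else '')
E
```

```text
[178 179 177 180 178 162 110  89  82  82  81  79  79  80  83  82  80  83
  78  79 102 150 177 182 184 182] [181 184 183 183 185 172 113  79  78  82  81  85  82  79  80  81  80  81
  81  83  81  83  76  90  93  94 142 172 173 173 171 171 174]
hole (array([ 610.2, -253.5]), array([30. , 21.8]), 1.4, array([ 610.2, -253.6]))
hole (array([ 610.2, -253.1]), array([31.7, 22.6]), 1.3, array([ 610.4, -253.5]))
block (array([ 609.7, -252.9]), array([62.1, 54.6]), 1.2, array([ 609.7, -252.9]))
[238 235 235 196 179 178 177 178 110  82  81  79  83  80  78 102 177 184
 182 182 193 238 237]
z 0.24803294299962875 0.24816254868513016
top (array([ 546.5, -251.7]), array([38.5, 50.9]), 87.6, array([ 546.6, -249.2]))
[[ 0.5675 -0.2379  0.2472]
 [ 0.5681 -0.265   0.2472]
 [ 0.5286 -0.2677  0.2472]
 [ 0.528  -0.2369  0.2472]]
282 [ 22 153 102] 
287 [ 22 168 108] 0.2368
291 [114  48  74] 0.2405
295 [111 185  76] 0.2442
300 [110 185 124] 0.2485
310 [110 183 139] 0.2483
370 [110 191 135] 0.2474
374 [174  80  89] 0.0011
377 [  9 144 108] 0.0002
```

>>> {"api": "move_arm", "payload": {
  "plan": [0,0,0,0.6,0,-0.4,15,0,0,0,1.2,-0.02,-0.8,15,0,0,0,1.57,-0.02,-1.4,15,0,0,0,1.57,-0.02,-1.8,15,0,0,0,1.57,-0.02,-2.1,15,0,0,0,1.57,-0.02,-2.2,15,0,0,0,1.57,-0.02,-2.3,15,0,0,0,1.57,-0.02,-2.4,15,0,0,0,1.57,-0.02,-2.5,15,0,0,0,1.57,-0.02,-2.5,15]
}}

```text
time_s: 7.88
position: [0.6101, -0.2528, 0.1035]
tool_rot: [1.0, 0.008, -0.0, -0.0]
ft_force: [0.6, -0.0, -2.1]
finger_gap: 0.0266
grasp_force: 59.9
```

>>> {"api": "move_arm", "payload": {
  "plan": [0,0,0,0,0.01,-0.1,15,0,0,0,0,0.02,-0.2,15,0,0,0,0,0.02,-0.28,15,0,0,0,0,0.02,-0.34,15,0,0,0,0,0.02,-0.4,15,0,0,0,0,0.02,-0.4,15]
}}

```text
time_s: 8.62
position: [0.6103, -0.2522, 0.0887]
tool_rot: [1.0, 0.008, -0.0, 0.0]
ft_force: [-1.6, 1.0, 4.0]
finger_gap: 0.0269
grasp_force: 60.6
```

>>> {"api": "move_arm", "payload": {
  "plan": [0,0,0,0,0,-0.04,15,0,0,0,0,0,-0.04,45,0,0,0,0,0,-0.04,60,0,0,0,0,0,0,70,0,0,0,0,0,0,70,0,0,0,0,0,0.6,70,0,0,0,0,0,1.4,70,0,0,0,-0.6,0,2.4,70,0,0,0,-1.2,0.6,3.4,70,0,0,0,-1.2,1.6,4,70,0,0,0,-1.2,2.6,4,70,0,0,0,-1.2,2.6,4,70]
}}

```text
time_s: 10.12
position: [0.5627, -0.1434, 0.2483]
tool_rot: [1.0, 0.012, 0.0, -0.001]
ft_force: [0.6, 0.3, -0.1]
finger_gap: 0.0702
grasp_force: 0.0
```

```bash
python3 - <<'E'
from h import *
d=wcap('w4'); print(d['p'],d['q']); P=wcloud(d); H=cv2.cvtColor(d['px'],cv2.COLOR_RGB2HSV)
for n in ['side','scene']:
    e=cap(n); save(e,n+'1.png'); np.savez(n+'1.npz',**e); Q=cloud(e)
    near=(np.hypot(Q[...,0]-.61,Q[...,1]+.253)<.03)&(Q[...,2]>.1); q=Q[near]
    print(n,len(q),np.percentile(q[:,2],[50,80,90,95]) if len(q) else '')
    m=near&(Q[...,2]>.127)&(Q[...,2]<.138)
    if m.sum()>5: print(Q[m].mean(0),cv2.minAreaRect((Q[m][:,:2]*1000).astype(np.float32)))
# handle/mark, depth-filtered
h,s,v=H[...,0],H[...,1],H[...,2]
y=(h>18)&(h<35)&(s>120)&(P[...,2]>.03)&(P[...,1]>.15)&(P[...,0]>.45); red=((h<8)|(h>172))&(s>150)&(v>90)&(P[...,2]>.015)&(P[...,1]>.15)
for m in(y,red):
    if m.sum(): q=P[m];vv,uu=np.nonzero(m);print(m.sum(),uu.min(),uu.max(),vv.min(),vv.max(),q.mean(0),cv2.minAreaRect((q[:,:2]*1000).astype(np.float32)))
E
```

```text
[ 0.56269251 -0.14338654  0.24831757] [ 9.99928611e-01  1.18975129e-02  4.83291598e-04 -9.94408494e-04]
side 330 [0.1288678  0.13274551 0.13343729 0.13403278]
[ 0.60987574 -0.25569271  0.13206727] ((610.0592041015625, -255.00892639160156), (36.0079231262207, 33.616085052490234), 1.6757378578186035)
scene 233 [0.12872498 0.13319142 0.13462342 0.13552484]
[ 0.61300052 -0.25267215  0.13221469] ((612.2013549804688, -254.03240966796875), (38.530269622802734, 32.64638900756836), 3.1813442707061768)
198 0 19 0 161 [0.64180511 0.280141   0.04349209] ((728.202880859375, 282.52105712890625), (52.836238861083984, 211.122314453125), 78.1745834350586)
93 36 47 93 112 [0.68913273 0.21510491 0.02586849] ((687.5747680664062, 215.9223175048828), (25.308547973632812, 9.52592945098877), 6.321531295776367)
```

View pics/w4.png

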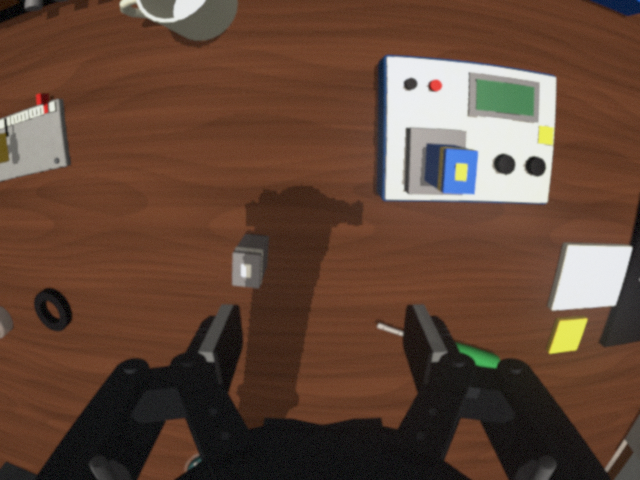

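The module is home: its top is 132 mm high, as expected. Next I'll look at the sensor from above.

>>> {"api": "move_arm", "payload": {
  "plan": [0,0,0,0.2,1.1,0.2,85,0,0,0,0.4,2.2,0.4,85,0,0,0,0.6,3.3,0.6,85,0,0,0,0.8,4.4,0.6,85,0,0,0,1,5.5,0.6,85,0,0,0,1.2,6.6,0.6,85,0,0,0,1.3,7.7,0.6,85,0,0,0,1.4,8.8,0.6,85,0,0,0,1.4,9.4,0.6,85,0,0,0,1.4,9.6,0.6,85,0,0,0,1.4,9.6,0.6,85]
}}

```text
time_s: 11.65
position: [0.6185, 0.2341, 0.2714]
tool_rot: [1.0, 0.008, -0.0, 0.001]
ft_force: [0.7, -0.8, -1.2]
finger_gap: 0.0849
grasp_force: 0.0
```

```bash
python3 - <<'E'
from h import *
d=wcap('w5'); print(d['p'],d['q'])
E
```

```text
[0.61853465 0.23414939 0.27140204] [ 9.99970513e-01  7.63978772e-03 -2.12790381e-04  7.49570278e-04]
```

View pics/w5.png

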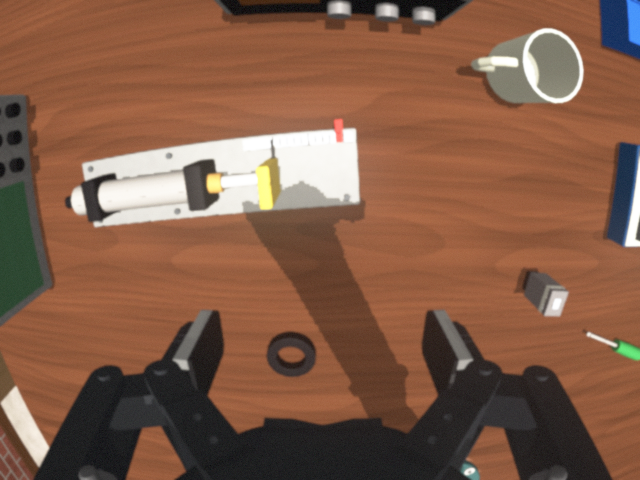

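The handle's top is at about (265,188) and the pointer at (272,147). The red mark is at (339,130) and the scale plate runs from (83,165) to (357,130).

```bash
python3 - <<'E'
from h import *
d=dict(np.load('w5.npz')); P=wcloud(d); H=cv2.cvtColor(d['px'],cv2.COLOR_RGB2HSV); G=cv2.cvtColor(d['px'],cv2.COLOR_RGB2GRAY)
h,s,v=[H[...,i].astype(int) for i in range(3)]
off=(245,150); sl=(slice(150,220),slice(245,290))
yel=((h>18)&(h<35)&(s>110))[sl]; z=P[sl][...,2]
print('z',np.percentile(z[yel],[5,30,60,90,98]))
for zz in(.095,.1): print('hand top',rect(d,yel&(z>zz),.107,off))
m=np.zeros((480,640),bool); m[110:150,325:352]=(((h<8)|(h>172))&(s>140))[110:150,325:352]
vv,uu=np.nonzero(m); print('red px',uu.min(),uu.max(),vv.min(),vv.max(),'z',np.percentile(P[m][:,2],[5,50,95]).round(4))
for zz in(.027,.035): print('red',zz,rect(d,m,zz))
print(P[m].min(0),P[m].max(0))
for row in (124,130,138,141): 
    c=np.nonzero(m[row])[0]; 
    if len(c): print(row,c.min(),c.max(),P[row,c.min():c.max()+1,2].round(3))
# pointer dark
for row in range(134,168,3): print(row,G[row,262:284])
# body axis
b=(P[...,2]>.045)&(P[...,2]<.1); sub=b[150:225,100:188]; vv,uu=np.nonzero(sub); print('body',cv2.minAreaRect((P[150:225,100:188][sub][:,:2]*1000).astype(np.float32)))
print('plate',wray(d,[[83,165],[355,130],[359,203],[96,225]],.012))
E
```

```text
z [0.04987776 0.08127114 0.10649736 0.10831668 0.10913472]
hand top (array([638.8, 285. ]), array([40.6, 13.2]), 3.4, array([638.4, 285. ]))
hand top (array([638.7, 285.3]), array([40.4, 12.6]), 3.4, array([638.1, 285.2]))
red px 333 343 118 134 z [-0.0003  0.0192  0.0318]
red 0.027 (array([696. , 216.6]), array([11.1, 11. ]), 17.6, array([697.2, 216.9]))
red 0.035 (array([696.2, 216.9]), array([10.9, 10.8]), 17.6, array([697.3, 217.3]))
[ 0.68329522  0.2095264  -0.00140589] [0.70154161 0.2212616  0.03227946]
124 333 343 [0.001 0.    0.032 0.031 0.031 0.03  0.031 0.032 0.03  0.002 0.001]
134 [134 141 145 146 151 150 155 157 160 166 172 180 186 195 204 212 216 220
 224 226 227 228]
137 [248 249 250 251 252 252 251 251 251 247 236 246 253 254 254 254 254 254
 254 255 255 255]
140 [255 255 255 255 255 255 255 252 230 182 183 241 254 255 255 255 254 249
 249 254 255 255]
143 [255 255 255 255 255 255 255 253 230 164 168 238 254 255 255 255 254 251
 249 254 255 255]
146 [255 255 255 255 255 255 255 254 240 173 135 175 226 250 254 255 255 254
 254 254 254 253]
149 [245 243 242 242 239 239 2
[... 191 characters left out ...]
6 245 237 197 144 128 163 217 238 246 248 248
 248 248 247 247]
158 [246 246 245 245 243 236 224 201 172 143 133 131 136 153 173 198 229 242
 248 247 248 247]
161 [242 231 209 184 162 161 155 154 155 154 152 151 147 146 152 176 219 242
 247 248 248 248]
164 [172 165 162 158 158 159 156 155 154 149 148 145 144 144 151 173 218 239
 246 247 247 247]
167 [237 238 239 239 238 230 198 159 146 145 148 147 144 145 145 150 169 190
 224 242 247 247]
body ((624.9636840820312, 435.07183837890625), (49.37102508544922, 126.47811126708984), 5.05919885635376)
plate [[0.65607938 0.55166322 0.012     ]
 [0.68821646 0.19633753 0.012     ]
 [0.60232511 0.1887069  0.012     ]
 [0.57235011 0.54202149 0.012     ]]
```

```bash
python3 - <<'E'
from h import *
d=dict(np.load('w5.npz')); a=.087; uy=np.array([-np.sin(a),np.cos(a)]); ux=np.array([np.cos(a),np.sin(a)])
p=wray(d,[[272.7,149],[272.9,155],[272.3,146]],.0285)[:,:2]; q=wray(d,[[338,121],[338,124],[338,127],[338.3,130]],.0315)[:,:2]
hh=np.array([.6387,.2852])
print('ptr',p@uy,p@ux); print('red',q@uy,q@ux); print('handle',hh@uy,hh@ux)
H=cv2.cvtColor(d['px'],cv2.COLOR_RGB2HSV)
for v in range(116,142,3): print(v,[''.join('R' if ((x[0]<8 or x[0]>172) and x[1]>140) else '.' for x in H[v,328:350])])
for n in ['side','scene']:
    e=dict(np.load(n+'0.npz')); H=cv2.cvtColor(e['px'],cv2.COLOR_RGB2HSV); h,s,v=[H[...,i].astype(int) for i in range(3)]
    a_,b,c,f=(332,190,348,204) if n=='side' else (340,332,358,352)
    m=(((h<8)|(h>172))&(s>150)&(v>90))[b:f,a_:c]; vv,uu=np.nonzero(m); w=ray(e,uu.mean()+a_,vv.mean()+b,.026); print(n,'red',w,w[:2]@uy)
E
```

```text
ptr [0.22903694 0.2294476  0.22916891] [0.68905333 0.68232817 0.69244047]
red [0.15527406 0.15549173 0.15570874 0.15560033] [0.71443748 0.71114769 0.70785678 0.7045439 ]
handle 0.22862451234226241 0.6610654750902234
116 ['......................']
119 ['......RRRRRRRRR.......']
122 ['.....RRR.....RR.......']
125 ['......RR.....RRR......']
128 ['.......RR.............']
131 ['...........R..........']
134 ['..........R...........']
137 ['......................']
140 ['......................']
side red [0.69493507 0.2175124  0.026     ] 0.1563066296803482
scene red [0.69483392 0.21841991 0.026     ] 0.15721949804449548
```

>>> {"api": "move_arm", "payload": {
  "plan": [0,0,0.072,0.25,0.7,-0.5,45,0,0,0.072,0.51,1.32,-1.2,45,0,0,0.072,0.51,1.32,-2,45,0,0,0.072,0.51,1.32,-2.8,45,0,0,0.072,0.51,1.32,-3.5,45,0,0,0.072,0.51,1.32,-4,45,0,0,0.072,0.51,1.32,-4,45]
}}

```text
time_s: 12.58
position: [0.638, 0.2866, 0.1102]
tool_rot: [0.999, 0.044, -0.001, 0.001]
ft_force: [-0.6, -0.9, 0.1]
finger_gap: 0.045
grasp_force: 0.0
```

```bash
python3 - <<'E'
from h import *
d=wcap('w6'); print(d['p'],d['q'])
E
```

```text
[0.63804693 0.28657162 0.11015913] [ 0.99904718  0.04360552 -0.00141611  0.00112948]
```

View pics/w6.png

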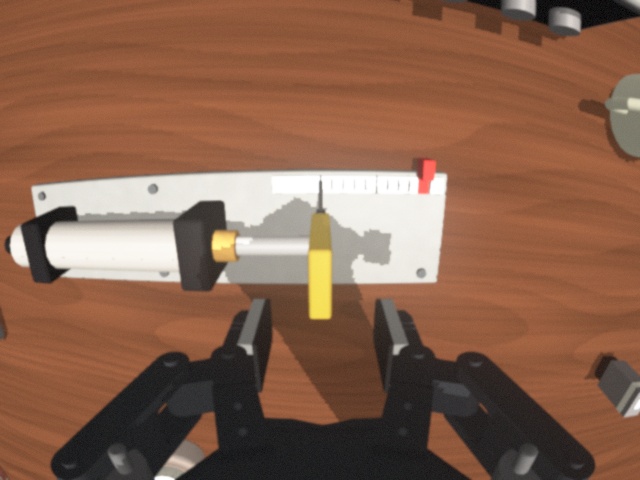

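The handle, at column 320, is centred between the fingers. The pointer is at (321,185) and the red mark at (427,175).

>>> {"api": "move_arm", "payload": {
  "plan": [0,0,0,0,0,-0.4,45,0,0,0,0,0,-0.8,45,0,0,0,0,0,-1.15,45,0,0,0,0,0,-1.15,45,0,0,0,0,0,-1.15,20,0,0,0,0,0,-1.15,0,0,0,0,0,0,-1.15,0,0,0,0,0,0,-1.15,0]
}}

```text
time_s: 13.62
position: [0.6392, 0.2881, 0.0665]
tool_rot: [0.999, 0.044, 0.0, 0.0]
ft_force: [-0.7, -2.9, 5.2]
finger_gap: 0.0106
grasp_force: 62.6
```

```bash
python3 - <<'E'
from h import *
d=dict(np.load('w6.npz')); a=.087; uy=np.array([-np.sin(a),np.cos(a)])
H=cv2.cvtColor(d['px'],cv2.COLOR_RGB2HSV);G=d['px'][...,0].astype(int)
for v in range(158,196,4): print(v,[''.join('R' if (x[0]-max(x[1],x[2]))>70 else '.' for x in d['px'][v,412:442].astype(int))])
for v in (180,186,194,202): print(v,G[v,312:330])
print('tip',wray(d,[[320.8,182],[320.8,190]],.0285)[:,:2]@uy,'red',wray(d,[[427,163],[426,185]],.0315)[:,:2]@uy,wray(d,[[425.5,189]],.027)[:,:2]@uy)
s=r.read_state();print(s['position'],s['tool_rot'],s['ft_force'],s['finger_gap'],s['grasp_force'])
E
```

```text
158 ['..........RRRRRR..............']
162 ['..........RRRRRRRRRRRRRRR.....']
166 ['..........RRRRRRRRRRRRRRR.....']
170 ['..........RRRRRRRRRRRRRR......']
174 ['..........RRRRRRRRRRRRR.......']
178 ['.......RRRRRRRRRRRRRRR........']
182 ['.......RRRRRRRRRRR............']
186 ['.......RRRRRRRRRR.............']
190 ['......RRRRRRRRRRR.............']
194 ['..............................']
180 [255 255 255 255 255 254 250 224 181 217 249 254 255 255 255 255 255 254]
186 [255 255 255 255 255 252 230 164 123 150 225 253 255 255 255 255 255 254]
194 [241 241 242 243 239 221 173 130 119 130 185 232 243 245 244 245 244 244]
202 [242 243 242 235 219 185 153 126 115 132 182 228 241 242 243 243 243 243]
tip [0.22959508 0.22959603] red [0.15720181 0.15697092] [0.15582854]
[0.63923088 0.28814085 0.06646389] [9.99025314e-01 4.41379698e-02 4.49138398e-04 2.45446133e-04] [-0.72471822 -2.88405295  5.19822654] 0.010623638616157779 62.58707284927368
```

>>> {"api": "move_arm", "payload": {
  "plan": [0,0,0,0.017,-0.2,0,0,0,0,0,0.035,-0.4,0,0,0,0,0,0.052,-0.6,0,0,0,0,0,0.07,-0.8,0,0,0,0,0,0.087,-1,0,0,0,0,0,0.105,-1.2,0,0,0,0,0,0.122,-1.4,0,0,0,0,0,0.14,-1.6,0,0,0,0,0,0.14,-1.6,0,0,0,0,0,0.14,-1.6,0,0]
}}

```text
time_s: 14.88
position: [0.6445, 0.2286, 0.0664]
tool_rot: [0.999, 0.045, 0.001, -0.003]
ft_force: [-0.3, 7.4, 2.6]
finger_gap: 0.0103
grasp_force: 62.4
```

```bash
cat > m.py <<'E'
from h import *
import sys
d=wcap(sys.argv[1]); a=.087; uy=np.array([-np.sin(a),np.cos(a)]); print(d['p'],d['p'][:2]@uy, (d['p'][:2]-[.6392,.2881])@uy)
c=d['px'][80:260,240:400]; cv2.imwrite('pics/'+sys.argv[1]+'c.png',cv2.resize(c[...,::-1],(640,720))[:600])
E
python3 m.py w7
```

```text
[0.64451722 0.22860829 0.06640625] 0.17174137513408252 -0.05972872393343258
```

View pics/w7c.png

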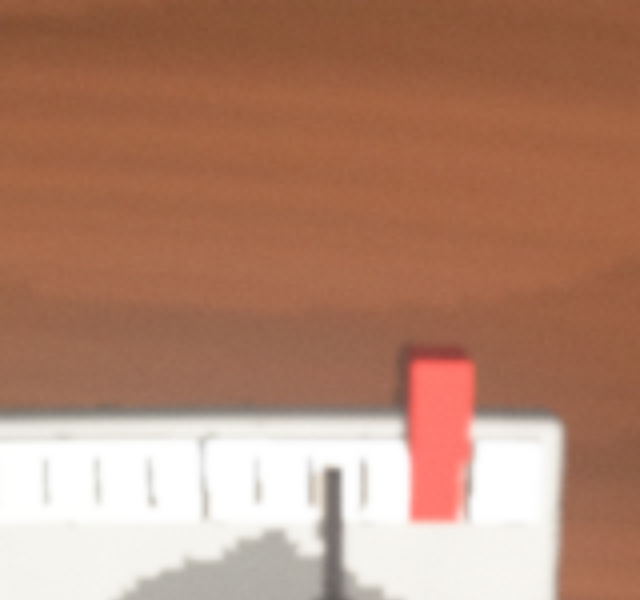

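The pointer tip shows at about crop column 333, pixel (323,198). The red mark spans crop columns 411–470, centred near pixel (350,190), so about 13–14 mm of pull remains.

```bash
python3 - <<'E'
from h import *
d=dict(np.load('w7.npz')); a=.087; uy=np.array([-np.sin(a),np.cos(a)])
f=lambda c,r_,z: (wray(d,[[c/4+240-.375,r_/4+80-.375]],z)[0,:2]@uy).round(5)
print('ptr',f(333,480,.0285),f(333,510,.0285)); print('red top',[f(c,400,.032) for c in(411,473)],'inner',[f(c,490,.027) for c in(411,466)],[f(c,455,.032) for c in(411,471)])
E
```

```text
ptr 0.17044 0.17042
red top [np.float64(0.15973), np.float64(0.15115)] inner [np.float64(0.15926), np.float64(0.15135)] [np.float64(0.1596), np.float64(0.15123)]
```

>>> {"api": "move_arm", "payload": {
  "plan": [0,0,0,0.012,-0.13,0,0,0,0,0,0.023,-0.26,0,0,0,0,0,0.034,-0.39,0,0,0,0,0,0.034,-0.39,0,0,0,0,0,0.034,-0.39,0,0]
}}

```text
time_s: 15.55
position: [0.6458, 0.2141, 0.0664]
tool_rot: [0.999, 0.045, 0.001, -0.003]
ft_force: [-0.7, 9.9, 2.0]
finger_gap: 0.0106
grasp_force: 62.4
```

```bash
python3 m.py w8
```

```text
[0.64580574 0.21410866 0.06637755] 0.15718462410589057 -0.07428547496162455
```

View pics/w8c.png

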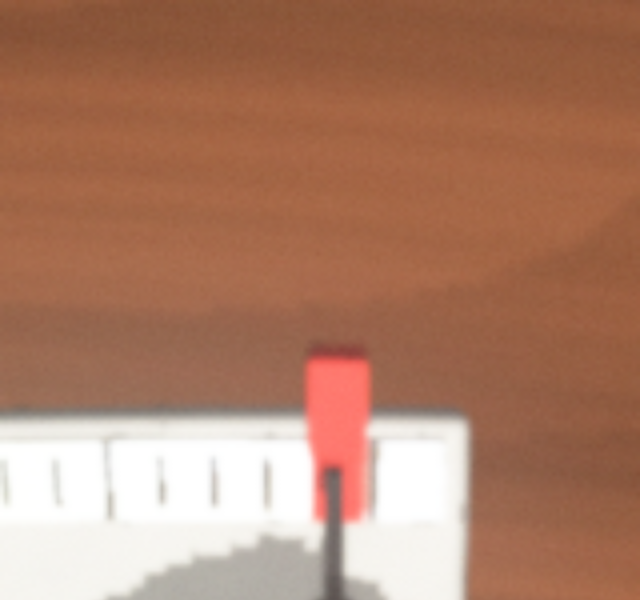

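The pointer (crop column 333) is within the red mark (centre about 338), roughly 0.7 mm short. I'll nudge it and hold.

>>> {"api": "move_arm", "payload": {
  "plan": [0,0,0,0.001,-0.015,0,0,0,0,0,0.001,-0.015,0,0,0,0,0,0.001,-0.015,0,0,0,0,0,0.001,-0.015,0,0,0,0,0,0.001,-0.015,0,0]
}}

```text
time_s: 16.23
position: [0.6458, 0.214, 0.0664]
tool_rot: [0.999, 0.046, 0.001, -0.004]
ft_force: [-0.5, 8.9, 2.4]
finger_gap: 0.0107
grasp_force: 62.3
```

```bash
python3 - <<'E'
from h import *
s=r.read_state(); print(s['position'],s['grasp_force'],abs(s['qd']).max()); print(r.close_job())
E
```

```text
[0.64582089 0.21397963 0.06638913] 62.329800724983215 0.0009476074822488998
the job is handed in; nothing more can be done
None
```

I handed the job in at about 16 s: the blue module is fully home in the socket and released, and the gripper is holding the rod steady with its pointer within about 1 mm of the red mark's middle; the hand-in returned no verdict.

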